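Roll a roller into its vee cradle, seat it on the buffer and hold it down

ROBOT

A 6-joint arm with a two-finger parallel gripper is mounted at the origin on a cart in front of the work surface, level with it; the furniture and walls round the work are solid. World frame = base frame: x ahead of the robot, y to its left, z up, the work surface at z = 0. Lengths are in m, angles in rad, forces in N, time in s.
With the tool pointing down it reaches from about 0.35 to 0.975 m from the base axis. Payload 4.9 kg.
Tool frame: the origin (TCP) lies midway between the tips of the shut fingers; the grasp point (between the pads) lies 19 mm behind it; z points along the fingers, y is the direction in which the jaws open and shut (so a half turn about z gives the same grasp; the last joint's range is limited). The gripper opens to 85 mm and grips with 20 to 120 N. Pads are 22 mm wide; open, the fingers measure 114 mm over their backs; the gripper's body (76 mm by 85 mm) begins 54 mm behind the grasp point. The pads swing forward as they close: fully open they stand 13 mm farther back than shut.
Start: joints at [1.15, 0.053, 1.613, -0, 1.476, -0.119], TCP at [0.186, 0.597, 0.2] pointing down, gripper open.
Joint ranges: [-3.01, 3.01], [-1.01, 2.22], [0.06, 2.58], [-1.02, 4.17], [0.09, 2.62], [-3.14, 3.14]. Speed limits (rad/s): [2.57, 2.57, 3.14, 3.14, 3.14, 3.14].

INTERFACE

Orientations are given as a rotation vector (axis times angle).
In Python, from station import ctrl gives the robot as it stands.
- The arm moves only by the shell command python3 -m jog 'ROWS' [FORCE]. ROWS is JSON, one flat list of numbers, 7 for each row, row after row: the opening, from 0 (shut) to 1 (fully open), then the shift along the tool's x, y, z in m, then the turn, a rotation vector about the tool's x, y, z in degrees. A call has 1 to 10 rows; each row shifts and turns the commanded pose from where the row before left it, along the tool's axes as they then stand; what a row does not reach is not made up. A row lasts 1/8 s, in which the tool goes at most 62.5 mm and 10.7 degrees, less where a joint would pass 70% of its speed; a pose out of reach is approached as far as the arm can. A call with a gripper value outside its range is refused whole. The fingers move at their own pace and stop on an object; FORCE is the grip in N (left out, the last holds). Time passes only in rows, so rows that do not move let the fingers close. It gives the time, the measured TCP pose, the force and the opening at its end, in the units of the state.
- ctrl.get_obs(): the state, without advancing time (a new reading comes with each control period).
- ctrl.get_image(name): name is "scene" or "top" or "wrist"; returns a dict with "image" (400x640x3 uint8, blue, green, red), "camera_matrix" (3x3 intrinsics, pixels), "rvec" (rotation vector, rad) and "tvec" (3), from world to camera coordinates, as OpenCV has them; the wrist camera has in their place "mount" (4x4, takes a point from camera to tool coordinates, whose origin is the TCP and whose axes are the flange's). Camera axes: x right, y down, z forward; pixel columns grow to the right and rows downward; lengths in m; the calibration is good to about 2 mm. A picture is of the moment at which its call begins: read the wrist's pose just before it. There is no depth.
- ctrl.finish_job(): hands the job in, once; it reports no verdict.
Trained networks look in a picture, given as the dict that the camera call returned (one of the last four; its "shot" number tells which), for a name from the list of things; names that differ only in an ending like _2 or _b are one class to them, and where a whole thing is asked for, a point or a joint stands for the part that bears it (a point fixed in the world has none). Each returns a list of dicts, best first, with "p" (0 to 1); they miss things now and then, are a little off and sometimes report something else, mostly with a low value. They report only what shows in the picture. A call takes as long as a camera call.
- ctrl.boxes_of(target, picture): "box" ([centre column, centre row, width, height] in pixels, round what is visible of it).
The state is a dict: "t": time; "q": joint angles; "dq": joint speeds; "effort": joint torques, N m; "tool_pos": TCP position; "tool_rot": TCP orientation; "contact_force": force on the tool from outside, world axes, zero at the start; "wrist_torque": the same for the moment, N m; "opening": finger opening in m.
Only numpy, scipy, OpenCV 4.12 (cv2) and the standard library are available. Lean on these libraries where they do the work, as an engineer would, in place of code of your own. Each camera call takes 0.05 s, during which the arm holds its last target. There are 200 camera calls.

TASK

Roll the aluminium roller up the ramp into the vee cradle without lifting it off, let go and let it settle by itself. Then push it endwise along the vee, firmly but gently, until it presses on the red sprung buffer, and leave it bearing there. Last, take the hold-down arm by its red ball, lower it under control onto the roller, press it down firmly but gently so that the roller beds in, and leave it resting there; leave the other things on the bench alone.

Things in the scene. Friction and masses are not known exactly. Their poses are not given: they have to be found in the camera images.
- cradle: Blue and steel fixture bolted to the bench, its place and yaw vary. Origin: underside, below the middle of the vee. x runs along the vee, away from the robot, to the end stop; y is the way the roller rolls in; z up. In this frame (mm): base plate x -80 to 105, y -115 to 90, 10 thick; blue end-stop bracket on slots at its +x end, from x 64 to 102, y -22 to 22, up to z 77.
- shaft_center (a point): Centre of the loose roller: aluminium cylinder 44 mm diameter, 108 long, a brass stub 18 diameter, 10 long at each end (128 over all), about 0.5 kg. x lies along it; y and z turn as it rolls. At the start it lies on the ramp at the lip, parallel to the vee (cradle x -24 to -12, y about -87, z 55).
- vee_line (a point): Cradle x 0, y 0, z 53.1 mm, axes as the cradle's: the roller's axis runs through it along x when it sits down in both vees. Two 90-degree steel vee blocks, 24 mm long, at cradle x -36 and +36; vee bottom at z 22; the far flank rises to y 30, z 52.
- hold_down (a joint): Angle (rad) of the weighted steel hold-down arm: 0 = level, the rubber pad under it just touching a seated roller; grows as it swings up and back; starts at 1.7 to 1.85, leaning back past upright. Let go below 1.5 it falls, and a slam harms the roller. Its pad should be pressed on the roller with 15 to 30 N (over 45 N harms it), of which its weight gives 4 to 6 N.
- ball (a point): Centre of the red ball, 26 mm diameter, at the end of the hold-down arm, 124 mm from the hinge. Pinched with a finger on either side along cradle x, the arm can swivel between them. The arm's bar is 18 wide (along x), 10 thick.
- pliers: Pliers with yellow grips lying on the bench, 188 long; bystander.
- side_cutter: Side cutter with red grips lying on the bench, 115 long; bystander.
- flux_tin: Round white tin, 63 diameter, 22 high, on the bench; bystander.
- tape_roll: Roll of yellow tape, 69 diameter, 19 high, on the bench; bystander.
- screwdriver: Red-handled screwdriver on the bench, 159 long; bystander.
- shaft: The loose roller itself, described under shaft_center; same origin and axes.
- crest (a point): Middle of the edge between ramp and vee, cradle y -19, z 41 mm. The grey ramp, cradle x -60 to 60, rises 7 degrees to it from a low front lip (inner top edge at y -100, z 37; lip 6 thick); a roller that is let go on the ramp rolls back to the lip.
- hinge (a point): Hinge of the hold-down arm, axis along cradle x, at cradle y 58, z 87 mm, between two blue cheeks (x -18 to 18, y 45 to 71, up to z 97). The arm's pad lies 58 mm from it, the ball's centre 124 mm; level, the arm points to cradle -y.
- buffer (a joint): How far (m, 0 to 0.012) the red sprung buffer on the end stop is pressed in, in cradle +x. Its round face, 24 mm, z 53.1, faces the robot, 58 to 74 mm from the vee's middle: the stop is reset for each job, so find it by feel. Damped, spring strength unknown. Seat the roller on it with 5 to 15 N (over 25 N harms it), on top of friction in the vee (1 to 3 N, more if the tool drags the end up or down).

How it is judged:
On the way, in this order (a step that is already met when the one before it is completed fails the run):
1. the roller has been let go and lies still, down in both vees (centre within 3 mm of the vee line, level and parallel), the hold-down arm still up (y of shaft_center in the frame of vee_line between -0.003 and 0.003 m and z of shaft_center in the frame of vee_line below 0.003 m and angle between the x axis of shaft_center and the x axis of vee_line, either way round below 0.04 rad and linear speed of shaft below 0.02 m/s and contact force between each of the arm, the fingers and shaft below 0.1 N and value of joint hold_down above 1 rad), for 0.3 s.
2. the roller, in the vee, is pressed on the buffer with more than 4 N, the hold-down arm still up (contact force between shaft and buffer above 4 N and z of shaft_center in the frame of vee_line below 0.003 m and value of joint hold_down above 1 rad), for 0.1 s.
3. the hold-down arm is pressed on the seated roller with more than 12 N (contact force between hold_down and shaft above 12 N and z of shaft_center in the frame of vee_line below 0.003 m), for 0.1 s.
At the end, for the whole second after the job is handed in: The roller lies still in both vees (within 3 mm of the vee line, 0.04 rad of parallel), still bearing on the buffer (over 0.1 N), and the hold-down arm rests on it by its weight (within 0.05 rad of level, over 2 N) (y of shaft_center in the frame of vee_line between -0.003 and 0.003 m and z of shaft_center in the frame of vee_line below 0.003 m and angle between the x axis of shaft_center and the x axis of vee_line, either way round below 0.04 rad and linear speed of shaft below 0.02 m/s and value of joint hold_down between -0.05 and 0.05 rad and contact force between hold_down and shaft above 2 N and contact force between shaft and buffer above 0.1 N); the robot touches nothing.
It fails at once if the roller is lifted off (its centre more than 30 mm above its seat in the vee) (z of shaft_center in the frame of vee_line above 0.03 m).
It fails at once if the roller is pressed on the buffer with more than 25 N (contact force between shaft and buffer above 25 N).
It fails at once if the hold-down arm slams or presses on the roller with more than 45 N (contact force between hold_down and shaft above 45 N).
It fails at once if a bystander is moved by more than 20 mm (distance of any of pliers, side_cutter, flux_tin, tape_roll, screwdriver from where it was at the start of the episode above 0.02 m).
It also fails if it takes over 72 s, if anything falls off the work surface, if the arm or the gripper's body presses on something with over 40 N, if the wrist force passes 120 N, or if a joint passes its speed limit or range.

## Working session

There is one attempt and no reset: what is moved stays moved. The work goes in short steps, Python scripts to look and compute and a shell command to move; the robot and the scene stay as the last step left them, time stands still between calls to the robot, and variables do not carry over. Pictures are saved under pics/ and viewed, about 8 in all and at most 12, crops included, and the job is handed in when it is done.

```bash
mkdir -p pics; ls; cat > h.py <<'E'
import numpy as np,cv2
from station import ctrl
from scipy.spatial.transform import Rotation as R
def snap(n,f):
    d=ctrl.get_image(n); cv2.imwrite('pics/'+f+'.png',d['image']); return d
E
python3 - <<'E'
from h import *
o=ctrl.get_obs(); print({k:np.round(v,3) for k,v in o.items()})
for n in ['scene','top']:
    d=snap(n,n+'0'); print(n,d['camera_matrix'].tolist(),d['rvec'],d['tvec'])
    for t in ['cradle','shaft','ball','hold_down','hinge','buffer','crest','pliers','side_cutter','flux_tin','tape_roll','screwdriver']:
        try: print(t,[(np.round(b['box']).tolist(),round(b['p'],2)) for b in ctrl.boxes_of(t,d)[:2]])
        except Exception as e: print(t,e)
E
```

```text
pics
{'t': np.float64(0.0), 'q': array([ 1.15 ,  0.053,  1.614,  0.   ,  1.476, -0.119]), 'dq': array([ 0.002, -0.001,  0.   ,  0.   ,  0.   , -0.001]), 'effort': array([ 0.0000e+00, -3.9367e+01, -3.7018e+01, -0.0000e+00,  7.0000e-03,
       -0.0000e+00]), 'tool_pos': array([0.185, 0.596, 0.199]), 'tool_rot': array([-4.720e-01, -3.105e+00,  3.000e-03]), 'contact_force': array([-0.925, -0.129,  0.402]), 'wrist_torque': array([ 0.01 , -0.018, -0.003]), 'opening': np.float64(0.086)}
scene [[374.8735987469935, 0.0, 315.6795472061962], [0.0, 374.8735987469935, 194.45027586269953], [0.0, 0.0, 1.0]] [ 2.08479539 -0.5725267   0.32125395] [-0.41030125  0.29293749  0.61971618]
cradle [([304.0, 190.0, 100.0, 125.0], 0.88), ([281.0, 155.0, 14.0, 54.0], 0.54)]
shaft [([309.0, 221.0, 44.0, 32.0], 0.84)]
ball [([280.0, 154.0, 14.0, 58.0], 0.66)]
hold_down [([280.0, 155.0, 15.0, 53.0], 0.66), ([243.0, 189.0, 60.0, 20.0], 0.34)]
hinge [([306.0, 189.0, 100.0, 120.0], 0.71), ([306.0, 166.0, 27.0, 12.0], 0.19)]
buffer []
crest [([305.0, 190.0, 100.0, 124.0], 0.84)]
pliers [([242.0, 189.0, 57.0, 21.0], 0
[... 367 characters left out ...]
75 0.91546601]
cradle [([296.0, 205.0, 108.0, 84.0], 0.72)]
shaft [([342.0, 220.0, 19.0, 60.0], 0.73)]
ball [([257.0, 209.0, 34.0, 13.0], 0.56)]
hold_down [([258.0, 209.0, 36.0, 16.0], 0.89)]
hinge [([296.0, 208.0, 114.0, 85.0], 0.58)]
buffer [([299.0, 176.0, 15.0, 4.0], 0.47), ([344.0, 220.0, 20.0, 60.0], 0.27)]
crest [([296.0, 208.0, 107.0, 78.0], 0.89)]
pliers [([212.0, 243.0, 28.0, 85.0], 0.9), ([296.0, 208.0, 113.0, 78.0], 0.27)]
side_cutter [([210.0, 146.0, 20.0, 33.0], 0.76)]
flux_tin [([212.0, 180.0, 27.0, 28.0], 0.81), ([341.0, 222.0, 24.0, 60.0], 0.45)]
tape_roll [([423.0, 171.0, 30.0, 34.0], 0.63)]
screwdriver [([422.0, 230.0, 15.0, 67.0], 0.76), ([300.0, 177.0, 15.0, 7.0], 0.71)]
```

```bash
python3 - <<'E'
import cv2,numpy as np
a=cv2.imread('pics/top0.png')[130:290,190:450]; b=cv2.imread('pics/scene0.png')[100:320,210:440]
cv2.imwrite('pics/a.png',cv2.resize(a,(780,480),interpolation=cv2.INTER_CUBIC))
E
```

```text
(no output)
```

View pics/a.png

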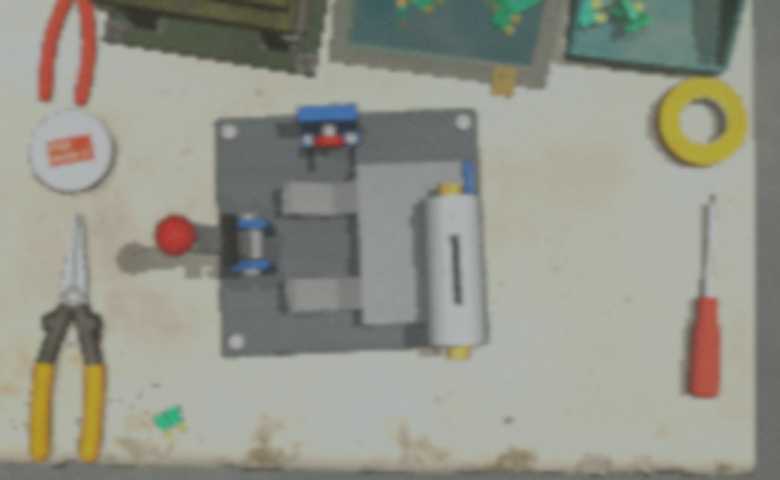

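The crop (3x) shows plate corners at about (216,120), (476,110), (222,356), with the roller at the lip on the right, axis vertical in the picture near (455,270), and the ball at (176,235).

```bash
cat >> h.py <<'E'
from scipy.optimize import least_squares
def fit(pts,px,d,x0=(0.6,0.1,0.)):
    pts=np.array(pts,float); px=np.array(px,float)
    def f(p):
        T=R.from_euler('z',p[2]).apply(pts)+[p[0],p[1],0]
        return (cv2.projectPoints(T,d['rvec'],d['tvec'],d['camera_matrix'],None)[0][:,0]-px).ravel()
    r=least_squares(f,x0,loss='soft_l1'); return r.x,r.fun.reshape(-1,2) if len(r.fun)==2*len(pts) else r.fun
def ray(px,d,z):
    Rm=cv2.Rodrigues(d['rvec'])[0]; c=-Rm.T@d['tvec']; v=Rm.T@np.linalg.solve(d['camera_matrix'],[px[0],px[1],1]); return c+v*(z-c[2])/v[2]
E
python3 - <<'E'
from h import *
d=ctrl.get_image('top'); g=lambda u,v:(u/3+190-1/3,v/3+130-1/3)
P=[(.105,.09,.01),(.105,-.115,.01),(-.08,.09,.01),(.06,-.019,.041),(-.06,-.019,.041),(0,.058,.087)]
x,r=fit(P,[g(216,120),g(476,110),g(222,356),g(357,164),g(359,323),g(256,243)],d)
print(x,np.round(r,1))
C=R.from_euler('z',x[2])
for n,p,z in [('end far',g(451,184),.055),('end near',g(458,358),.055),('ball',g(176,235),.205),('buf',g(328,142),.0531),('rollerc',g(456,270),.077)]:
    w=ray(p,d,z); print(n,w.round(3),(C.inv().apply(w-[x[0],x[1],0])*1000).round(1))
o=ctrl.get_obs(); print(R.from_rotvec(o['tool_rot']).as_matrix().round(3))
w=ctrl.get_image('wrist'); print(w['mount'].round(3))
for n,p in [('sd',(422,230)),('tape',(423,171)),('tin',(212,180))]: print(n,ray(p,d,.01).round(3))
E
```

```text
[0.53718488 0.18766717 0.0623724 ] [[-0.3 -1.1]
 [ 0.8 -0.7]
 [-0.4  0.3]
 [ 0.1  0.1]
 [ 1.3  0.6]
 [-1.8  0.3]]
end far [0.584 0.103 0.055] [ 41.  -87.8  55. ]
end near [0.456 0.095 0.055] [-86.8 -87.4  55. ]
ball [0.531 0.28  0.205] [ -0.7  92.3 205. ]
buf [0.613 0.194 0.053] [75.8  2.1 53.1]
rollerc [0.519 0.099 0.077] [-23.5 -87.1  77. ]
[[-0.955  0.297  0.   ]
 [ 0.297  0.955  0.   ]
 [-0.     0.    -1.   ]]
[[ 0.    -0.962 -0.271  0.068]
 [ 1.     0.     0.     0.   ]
 [-0.    -0.271  0.962 -0.173]
 [ 0.     0.     0.     1.   ]]
sd [ 0.503 -0.092  0.01 ]
tape [ 0.641 -0.095  0.01 ]
tin [0.607 0.397 0.01 ]
```

```bash
python3 -m jog '[1,0,0,-0.02,0,0,9.9, 1,0,0,-0.02,0,0,9.9, 1,0,0,-0.02,0,0,9.9, 1,0,0,-0.02,0,0,9.9, 1,0,0,-0.02,0,0,9.9, 1,0,0,-0.02,0,0,9.9, 1,0,0,-0.02,0,0,9.9]' 30
python3 -m jog '[1,-0.052,0.028,0,0,0,0, 1,-0.052,0.028,0,0,0,0, 1,-0.052,0.028,0,0,0,0, 1,-0.052,0.028,0,0,0,0, 1,-0.052,0.028,0,0,0,0, 1,-0.052,0.028,0,0,0,0, 1,-0.052,0.028,0,0,0,0, 1,-0.052,0.028,0,0,0,0, 1,-0.052,0.028,0,0,0,0, 1,-0.02,0.01,0,0,0,0]'
cat >> h.py <<'E'
X=np.array([0.5372,0.1877,0.0624])
def cr(p): return R.from_euler('z',-X[2]).apply(np.array(p)-[X[0],X[1],0])*1000
def pose():
    o=ctrl.get_obs(); M=R.from_rotvec(o['tool_rot'])
    print('t',round(float(o['t']),2),'TCP cradle mm',cr(o['tool_pos']).round(1),'tooly ang vs cradle deg',np.degrees(np.arctan2(*M.as_matrix()[[1,0],1])-X[2]).round(2),'tilt',M.as_matrix()[:,2].round(3),'F',R.from_euler('z',-X[2]).apply(o['contact_force']).round(2),'open',round(float(o['opening']),4)); return o
def wr(f):
    o=ctrl.get_obs(); d=ctrl.get_image('wrist'); cv2.imwrite('pics/'+f+'.png',d['image'])
    T=np.eye(4); T[:3,:3]=R.from_rotvec(o['tool_rot']).as_matrix(); T[:3,3]=o['tool_pos']
    W=np.linalg.inv(T@d['mount']); d['rvec']=cv2.Rodrigues(W[:3,:3])[0].ravel(); d['tvec']=W[:3,3]; return d
E
python3 - <<'E'
from h import *
pose(); d=wr('w1'); print(d['camera_matrix'][0,0])
E
```

```text
t: 2.28
tool_pos: [0.1858, 0.5967, 0.3405]
tool_rot: [-2.161, -2.28, 0.0]
contact_force: [-0.2, 1.5, -0.4]
opening: 0.0855
t: 3.52
tool_pos: [0.4773, 0.1225, 0.3396]
tool_rot: [2.158, 2.282, -0.001]
contact_force: [0.3, -0.3, 0.5]
opening: 0.0852
t 3.52 TCP cradle mm [-63.8 -61.3 339.6] tooly ang vs cradle deg -0.38 tilt [-0. -0. -1.] F [ 0.23 -0.36  0.5 ] open 0.0852
301.59408059721835
```

View pics/w1.png

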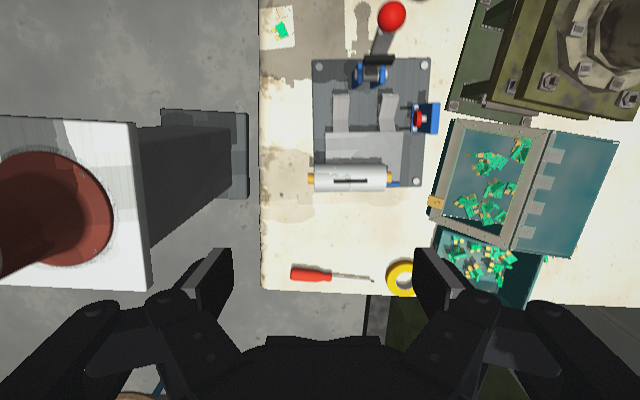

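The wrist view shows the roller from (308,180) to (398,178) lying at the lip, the vees at (341,112) and (388,112), the buffer at (418,118) and the ball at (391,16), so the layout agrees.

```bash
python3 -m jog '[1,-0.045,0.02,0.02,0,0,-0.4, 1,-0.045,0.02,0.02,0,0,0, 1,0,0,0.05,0,0,0, 1,0,0,0.05,0,0,0,1,0,0,0,0,0,0]'
python3 - <<'E'
from h import *
pose(); d=wr('w2'); 
for t in ['shaft','cradle']: print(t,[(np.round(b['box']).tolist(),round(b['p'],2)) for b in ctrl.boxes_of(t,d)[:2]])
cv2.imwrite('pics/w2c.png',cv2.resize(d['image'][0:270,200:560],(800,600),interpolation=cv2.INTER_CUBIC))
# predicted landmarks
P=np.array([(105,90,10),(-80,90,10),(105,-115,10),(-80,-115,10),(60,-19,41),(-60,-19,41),(60,-100,37),(-60,-100,37)])/1000
W=R.from_euler('z',X[2]).apply(P)+[X[0],X[1],0]
print((cv2.projectPoints(W,d['rvec'],d['tvec'],d['camera_matrix'],None)[0][:,0]-[200,0])*[800/360,600/270])
E
```

```text
t: 4.2
tool_pos: [0.5186, 0.0384, 0.1949]
tool_rot: [-2.141, -2.289, 0.009]
contact_force: [0.9, 0.0, 0.3]
opening: 0.0856
t 4.2 TCP cradle mm [ -27.9 -147.9  194.9] tooly ang vs cradle deg 0.24 tilt [-0.01   0.001 -1.   ] F [ 0.88 -0.04  0.33] open 0.0856
shaft []
cradle [([362.0, 73.0, 178.0, 145.0], 0.61)]
[[ 575.58204875 -139.41908415]
 [ 160.44318201 -139.34248108]
 [ 526.31439289  325.77788908]
 [ 176.12469537  323.83276496]
 [ 472.68602417  114.49769086]
 [ 203.24065357  113.70285928]
 [ 456.08516488  299.65474666]
 [ 208.02955226  298.355743  ]]
```

View pics/w2c.png

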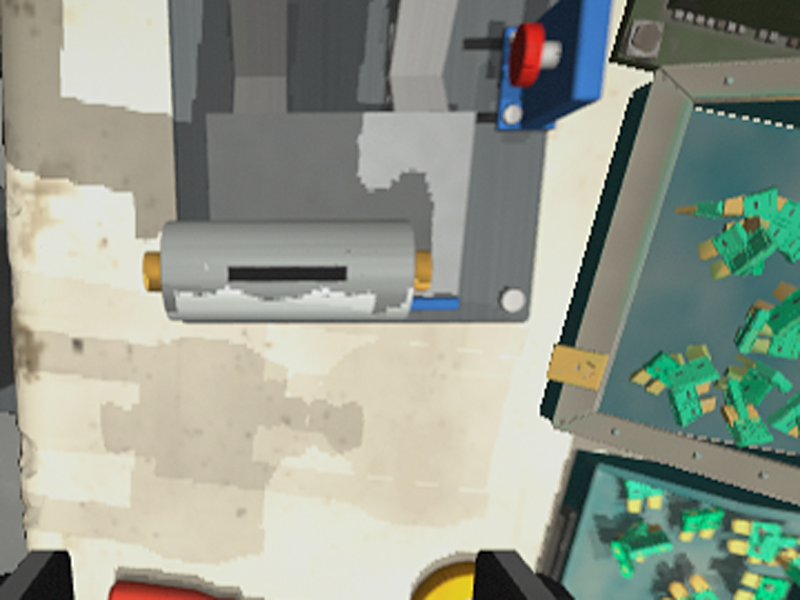

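The crop's crest edge and plate corner lie within 2 mm of the prediction. The roller spans columns 143–432, centre at cradle x ≈ -20. I'll lower the open fingers behind it.

```bash
python3 -m jog '[1,0,0.007,0.04,0,0,-0.2, 1,0,0,0.04,0,0,0, 1,0,0,0.04,0,0,0, 1,0,0,0.035,0,0,0, 1,0,0,0,0,0,0,1,0.012,0,0,0,0,0,1,0.008,0,0,0,0,0]'
python3 - <<'E'
from h import *
pose(); d=wr('w3')
E
```

```text
t: 5.22
tool_pos: [0.5298, 0.0592, 0.0479]
tool_rot: [2.139, 2.296, 0.006]
contact_force: [-0.2, 0.1, 0.3]
opening: 0.0854
t 5.22 TCP cradle mm [ -15.4 -127.8   47.9] tooly ang vs cradle deg 0.46 tilt [ 0.005  0.    -1.   ] F [-0.19  0.12  0.28] open 0.0854
```

View pics/w3.png

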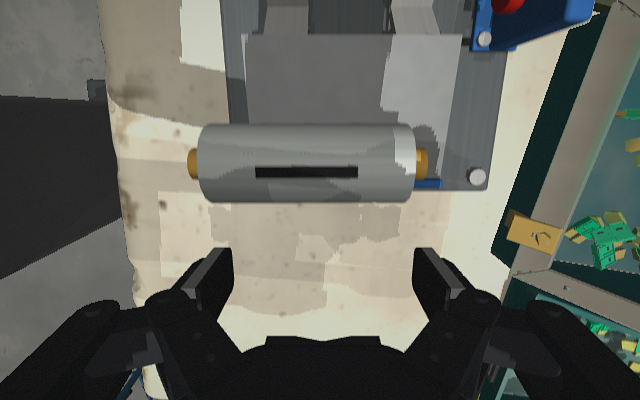

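The roller (188–428, row 165) sits ahead of the two open fingers, its centre about in line with their middle (320). Lower 14 mm, then push.

```bash
python3 -m jog '[1,0,0,0.014,0,0,0.3, 1,0,0,0,0,0,0, 1,0.004,0,0,0,0,0,1,0.004,0,0,0,0,0,1,0.004,0,0,0,0,0,1,0.004,0,0,0,0,0]'; python3 -m jog '[1,0.005,0,0,0,0,0,1,0.005,0,-0.0006,0,0,0,1,0.005,0,-0.0006,0,0,0,1,0.005,0,-0.0006,0,0,0]'
python3 - <<'E'
from h import *
pose()
d=ctrl.get_image('top'); 
for t in ['shaft']: print(t,[(np.round(b['box']).tolist(),round(b['p'],2)) for b in ctrl.boxes_of(t,d)[:2]])
d=ctrl.get_image('wrist'); 
for t in ['shaft']: print(t,[(np.round(b['box']).tolist(),round(b['p'],2)) for b in ctrl.boxes_of(t,d)[:2]])
E
```

```text
t: 6.02
tool_pos: [0.5265, 0.0746, 0.0309]
tool_rot: [2.148, 2.292, 0.0]
contact_force: [-0.1, 0.2, -0.7]
opening: 0.0854
t: 6.52
tool_pos: [0.5251, 0.0946, 0.0327]
tool_rot: [2.148, 2.292, 0.0]
contact_force: [0.1, -1.2, -0.7]
opening: 0.0855
t 6.53 TCP cradle mm [-17.8 -92.2  32.7] tooly ang vs cradle deg 0.14 tilt [ 0.  0. -1.] F [ 0.04 -1.19 -0.7 ] open 0.0855
shaft [([338.0, 242.0, 10.0, 15.0], 0.64)]
shaft [([311.0, 236.0, 250.0, 80.0], 0.65)]
```

```bash
python3 -m jog '[1,0.005,0,-0.0006,0,0,0,1,0.005,0,-0.0006,0,0,0,1,0.005,0,-0.0006,0,0,0,1,0.005,0,-0.0006,0,0,0,1,0.005,0,-0.0006,0,0,0]'
python3 - <<'E'
from h import *
pose(); d=wr('w4')
for t in ['shaft']: print(t,[(np.round(b['box']).tolist(),round(b['p'],2)) for b in ctrl.boxes_of(t,d)[:2]])
E
```

```text
t: 7.35
tool_pos: [0.5235, 0.1195, 0.0357]
tool_rot: [2.148, 2.292, 0.0]
contact_force: [0.1, -0.1, 0.6]
opening: 0.0856
t 7.35 TCP cradle mm [-17.9 -67.2  35.7] tooly ang vs cradle deg 0.14 tilt [ 0. -0. -1.] F [ 0.13 -0.07  0.56] open 0.0856
shaft [([314.0, 275.0, 207.0, 79.0], 0.77)]
```

View pics/w4.png

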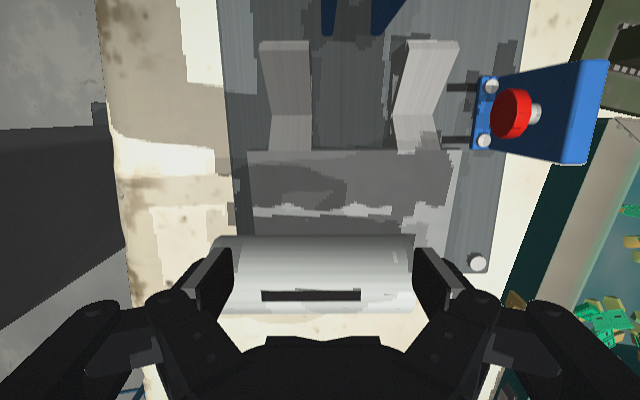

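```bash
python3 - <<'E'
from h import *
d=ctrl.get_image('scene'); print([(np.round(b['box']).tolist(),round(b['p'],2)) for b in ctrl.boxes_of('shaft',d)[:2]])
cv2.imwrite('pics/s5.png',cv2.resize(d['image'][130:280,220:400],(720,600),interpolation=cv2.INTER_CUBIC))
E
```

```text
[([308.0, 220.0, 47.0, 34.0], 0.58)]
```

View pics/s5.png

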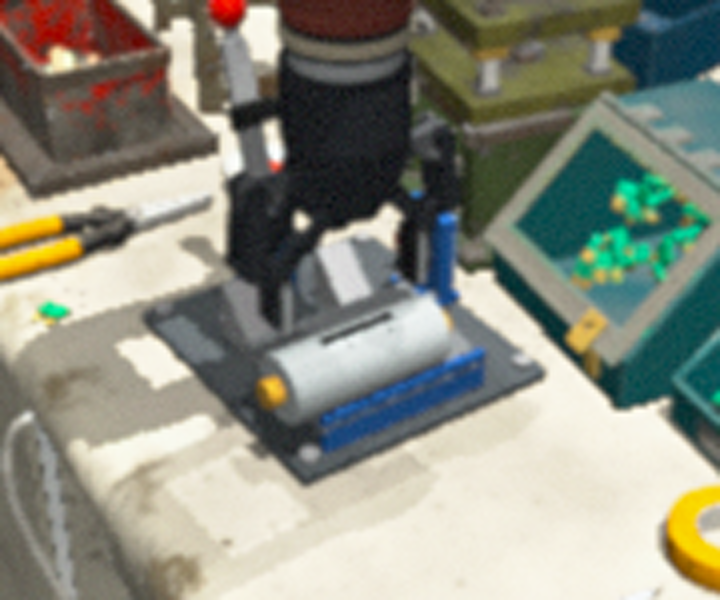

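The roller is still at the lip, with the open fingers standing over or beyond it, tips near (270,330). They passed over it, so I'll measure the tip height.

```bash
python3 - <<'E'
from h import *
d=ctrl.get_image('scene')
for p in [(270,330),(262,325),(285,335)]:
    px=(p[0]/4+220,p[1]/4+130)
    for z in [.03,.045,.06,.075,.09]: print(p,z,cr(ray(px,d,z)).round(1))
for p in [(267,390),(447,318),(350,362)]: print(p,cr(ray((p[0]/4+220,p[1]/4+130),d,.055)).round(1))
E
```

```text
(270, 330) 0.03 [-35.1  -5.7  30. ]
(270, 330) 0.045 [-45.4 -23.9  45. ]
(270, 330) 0.06 [-55.8 -42.2  60. ]
(270, 330) 0.075 [-66.1 -60.5  75. ]
(270, 330) 0.09 [-76.5 -78.7  90. ]
(262, 325) 0.03 [-36.5   1.9  30. ]
(262, 325) 0.045 [-46.8 -16.6  45. ]
(262, 325) 0.06 [-57.1 -35.1  60. ]
(262, 325) 0.075 [-67.4 -53.5  75. ]
(262, 325) 0.09 [-77.7 -72.   90. ]
(285, 335) 0.03 [-30.  -15.6  30. ]
(285, 335) 0.045 [-40.5 -33.6  45. ]
(285, 335) 0.06 [-51.  -51.6  60. ]
(285, 335) 0.075 [-61.5 -69.6  75. ]
(285, 335) 0.09 [-72.  -87.6  90. ]
(267, 390) [-84.1 -85.8  55. ]
(447, 318) [ 44.2 -85.9  55. ]
(350, 362) [-29.9 -90.1  55. ]
```

```bash
python3 -m jog '[1,0,0,-0.02,0,0,0, 1,-0.04,0,0,0,0,0, 1,-0.045,0,0,0,0,0, 0.5,0,0,0,0,0,0,0.5,0,0,0,0,0,0,0.5,0,0,0,0,0,0,0.5,0,0,0,0,0,0]' 30
python3 -c "
from h import *
pose();d=wr('f50')"
python3 -m jog '[0.3,0,0,0,0,0,0,0.3,0,0,0,0,0,0,0.3,0,0,0,0,0,0]' 
python3 -c "
from h import *
pose();d=wr('f30')"
python3 -m jog '[0,0,0,0,0,0,0,0,0,0,0,0,0,0,0,0,0,0,0,0,0]' 
python3 -c "
from h import *
pose();d=wr('f00')
a=[cv2.imread('pics/%s.png'%n)[130:400,120:520] for n in ['w3','f50','f30','f00']]
cv2.imwrite('pics/m.png',np.vstack([np.hstack(a[:2]),np.hstack(a[2:])]))"
```

```text
t: 8.48
tool_pos: [0.5289, 0.0351, 0.0555]
tool_rot: [-2.147, -2.293, 0.0]
contact_force: [0.2, -0.3, 0.5]
opening: 0.0426
t 8.47 TCP cradle mm [ -17.8 -151.7   55.5] tooly ang vs cradle deg 0.21 tilt [-0.  0. -1.] F [ 0.15 -0.32  0.48] open 0.0426
t: 8.9
tool_pos: [0.529, 0.0344, 0.0556]
tool_rot: [-2.148, -2.292, 0.0]
contact_force: [0.3, 0.3, 0.5]
opening: 0.0252
t 8.9 TCP cradle mm [ -17.7 -152.5   55.6] tooly ang vs cradle deg 0.14 tilt [-0.  0. -1.] F [0.31 0.32 0.48] open 0.0252
t: 9.32
tool_pos: [0.529, 0.0343, 0.0556]
tool_rot: [-2.148, -2.292, 0.0]
contact_force: [-0.8, 0.3, -0.1]
opening: -0.0002
t 9.32 TCP cradle mm [ -17.7 -152.6   55.6] tooly ang vs cradle deg 0.13 tilt [-0. -0. -1.] F [-0.81  0.35 -0.1 ] open -0.0002
```

View pics/m.png

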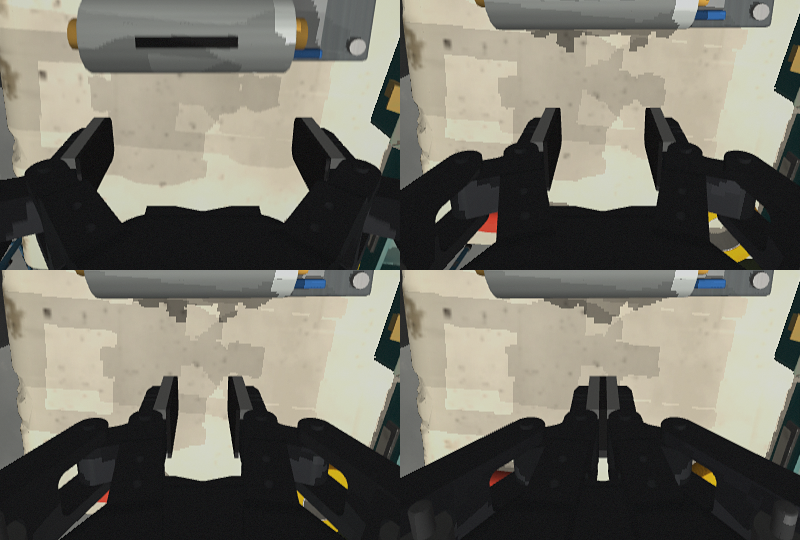

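The montage shows the pad tips at row 236 (shut) and 248 (open). From the gap width they lie about 0.14 m from the camera, which disagrees with the stated TCP by 30–40 mm. A bench touch with shut fingers will settle it.

```bash
python3 -m jog '[0,0,0,0.025,0,0,0,0,0,0,0.02,0,0,0,0,0,0,0,0,0,0]'; python3 -m jog '[0,0,0,0.002,0,0,0,0,0,0,0.002,0,0,0,0,0,0,0.001,0,0,0,0,0,0,0,0,0,0]';  python3 -m jog '[0,0,0,0.002,0,0,0,0,0,0,0.002,0,0,0,0,0,0,0,0,0,0]'
python3 -c "
from h import *
pose();d=ctrl.get_image('scene');cv2.imwrite('pics/s6.png',cv2.resize(d['image'][150:300,240:420],(720,600),interpolation=cv2.INTER_CUBIC))"
```

```text
t: 9.75
tool_pos: [0.5273, 0.0344, 0.0088]
tool_rot: [-2.146, -2.29, 0.004]
contact_force: [0.2, -0.3, 0.1]
opening: 0.0
t: 10.25
tool_pos: [0.5292, 0.0343, 0.0059]
tool_rot: [2.148, 2.292, 0.0]
contact_force: [0.5, -0.1, -0.1]
opening: 0.0001
t: 10.62
tool_pos: [0.5288, 0.0344, 0.0013]
tool_rot: [-2.148, -2.292, 0.001]
contact_force: [0.5, -0.7, -0.3]
opening: -0.0
t 10.62 TCP cradle mm [ -17.9 -152.5    1.3] tooly ang vs cradle deg 0.13 tilt [-0.001  0.    -1.   ] F [ 0.45 -0.7  -0.31] open -0.0
```

View pics/s6.png

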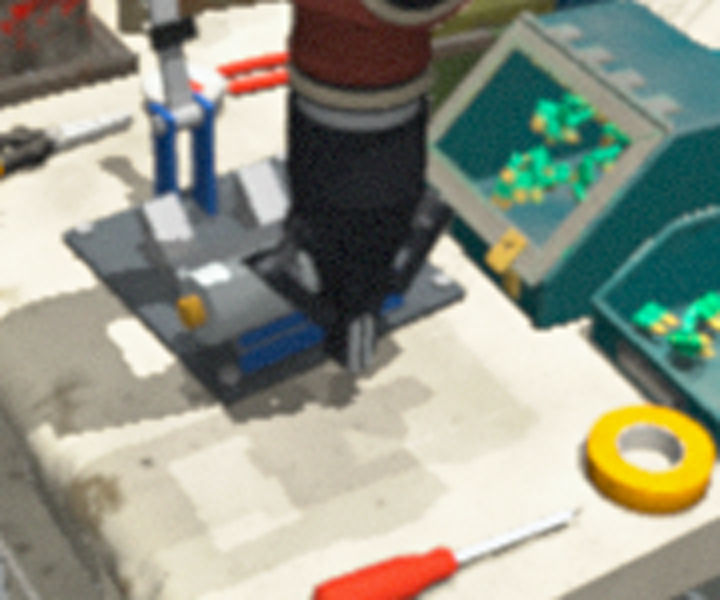

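```bash
python3 - <<'E'
from h import *
d=ctrl.get_image('scene')
for z in [0,.015,.03,.045]: print(z,cr(ray((330,243),d,z)).round(1))
E
python3 -m jog '[0,0,0,0.003,0,0,0,0,0,0,0.003,0,0,0,0,0,0,0.0,0,0,0]'
```

```text
0 [   5.6 -133.7    0. ]
0.015 [  -5.3 -147.8   15. ]
0.03 [ -16.1 -161.8   30. ]
0.045 [ -27.  -175.8   45. ]
t: 11.1
tool_pos: [0.5286, 0.0344, -0.0049]
tool_rot: [-2.148, -2.292, 0.001]
contact_force: [0.0, 1.0, -0.2]
opening: 0.0001
```

The tips sit about 28 mm behind the stated TCP when shut (TCP at -5 mm, no bench contact) and about 41 mm when open. I'll use those offsets and push again with the tips at z ≈ 46 mm.

```bash
python3 -m jog '[1,0,0,-0.010,0,0,0,1,0,0,0,0,0,0,1,0.01,0,0,0,0,0,1,0.01,0,0,0,0,0,1,0.005,0,0,0,0,0,1,0.004,0,0,0,0,0,1,0.004,0,0,0,0,0]'; python3 -m jog '[1,0.004,0,0,0,0,0,1,0.004,0,-0.0005,0,0,0,1,0.004,0,-0.0005,0,0,0,1,0.004,0,-0.0005,0,0,0]'
python3 -c "
from h import *
pose();d=wr('w7');print([(np.round(b['box']).tolist(),round(b['p'],2)) for b in ctrl.boxes_of('shaft',d)[:2]])"
```

```text
t: 11.98
tool_pos: [0.5268, 0.0675, 0.0055]
tool_rot: [2.148, 2.292, -0.0]
contact_force: [-0.6, -1.8, 1.0]
opening: 0.0855
t: 12.48
tool_pos: [0.5259, 0.0834, 0.0072]
tool_rot: [2.148, 2.292, -0.0]
contact_force: [0.5, -1.6, 0.3]
opening: 0.0854
t 12.47 TCP cradle mm [ -17.8 -103.4    7.2] tooly ang vs cradle deg 0.13 tilt [ 0. -0. -1.] F [ 0.44 -1.67  0.32] open 0.0854
[([309.0, 200.0, 318.0, 102.0], 0.61)]
```

```bash
python3 -m jog '[1,0.005,0,-0.0006,0,0,0,1,0.005,0,-0.0006,0,0,0,1,0.005,0,-0.0006,0,0,0,1,0.005,0,-0.0006,0,0,0,1,0.005,0,-0.0006,0,0,0,1,0.005,0,-0.0006,0,0,0]'
python3 -c "
from h import *
pose();d=wr('w8');print([(np.round(b['box']).tolist(),round(b['p'],2)) for b in ctrl.boxes_of('shaft',d)[:2]])
d=ctrl.get_image('top');print([(np.round(b['box']).tolist(),round(b['p'],2)) for b in ctrl.boxes_of('shaft',d)[:2]])"
```

```text
t: 13.32
tool_pos: [0.5239, 0.1135, 0.0107]
tool_rot: [-2.148, -2.292, 0.0]
contact_force: [0.9, -1.9, 0.7]
opening: 0.0851
t 13.32 TCP cradle mm [-17.9 -73.2  10.7] tooly ang vs cradle deg 0.13 tilt [-0.  0. -1.] F [ 0.81 -2.    0.73] open 0.0851
[([308.0, 202.0, 318.0, 105.0], 0.95)]
[([326.0, 243.0, 8.0, 10.0], 0.7), ([422.0, 231.0, 16.0, 65.0], 0.33)]
```

```bash
python3 -m jog '[1,0.005,0,-0.0006,0,0,0,1,0.005,0,-0.0006,0,0,0,1,0.004,0,-0.0006,0,0,0,1,0.003,0,-0.0006,0,0,0]'
python3 -c "
from h import *
pose();d=wr('w9');print([(np.round(b['box']).tolist(),round(b['p'],2)) for b in ctrl.boxes_of('shaft',d)[:2]])"
python3 -m jog '[1,0.003,0,0,0,0,0,1,0.003,0,0,0,0,0,1,0.002,0,0,0,0,0]'
python3 -c "
from h import *
pose();d=wr('w10');print([(np.round(b['box']).tolist(),round(b['p'],2)) for b in ctrl.boxes_of('shaft',d)[:2]])"
```

```text
t: 14.02
tool_pos: [0.5229, 0.1304, 0.0132]
tool_rot: [2.148, 2.292, 0.0]
contact_force: [0.5, -2.7, 1.1]
opening: 0.0853
t 14.03 TCP cradle mm [-17.9 -56.3  13.2] tooly ang vs cradle deg 0.14 tilt [ 0. -0. -1.] F [ 0.33 -2.76  1.06] open 0.0853
[([307.0, 200.0, 317.0, 102.0], 0.76)]
t: 14.5
tool_pos: [0.5221, 0.1386, 0.013]
tool_rot: [-2.148, -2.292, -0.0]
contact_force: [-0.1, 0.2, 0.5]
opening: 0.0852
t 14.5 TCP cradle mm [-18.1 -48.1  13. ] tooly ang vs cradle deg 0.13 tilt [-0.  0. -1.] F [-0.09  0.23  0.49] open 0.0852
[([309.0, 182.0, 318.0, 104.0], 0.79)]
```

```bash
python3 -m jog '[1,-0.01,0,0,0,0,0,1,-0.02,0,-0.02,0,0,0,1,-0.02,0,-0.03,0,0,0,1,-0.02,0,-0.03,0,0,0,1,0,0,-0.02,0,0,0,1,0,0,0,0,0,0]'
python3 -c "
from h import *
pose();d=wr('w11');print([(np.round(b['box']).tolist(),round(b['p'],2)) for b in ctrl.boxes_of('shaft',d)[:2]])"
```

```text
t: 15.35
tool_pos: [0.5281, 0.0684, 0.1149]
tool_rot: [2.147, 2.29, 0.004]
contact_force: [0.2, 0.0, -0.3]
opening: 0.0852
t 15.35 TCP cradle mm [ -16.5 -118.5  114.9] tooly ang vs cradle deg 0.11 tilt [ 0.004  0.    -1.   ] F [ 0.17  0.03 -0.32] open 0.0852
[([314.0, 39.0, 190.0, 69.0], 0.74)]
```

View pics/w11.png

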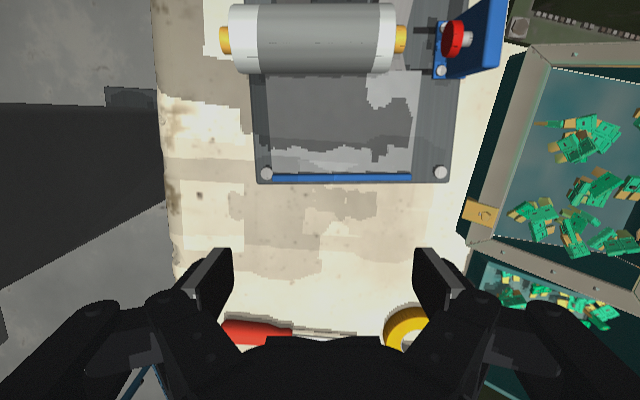

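The roller lies in the vee, parallel, with stub ends at columns 218 and 410 (row 39) and the red buffer face at about column 442.

```bash
python3 - <<'E'
from h import *
d=wr('w12')
for n,p in [('near',(218,39)),('far',(410,39)),('buf',(442,40)),('hingecrest',(251,73)),('crestR',(412,72)),('lip',(250,182))]: print(n,cr(ray(p,d,.053 if n in('near','far','buf') else .041)).round(1))
d=ctrl.get_image('top'); b=ctrl.boxes_of('ball',d)[0];print(b['box'])
E
```

```text
near [-91.    0.9  53. ]
far [42.8  1.3 53. ]
buf [65.2  0.7 53. ]
hingecrest [-72.  -19.6  41. ]
crestR [ 49.3 -18.5  41. ]
lip [ -78.  -103.7   41. ]
[258.6, 209.8, 33.3, 15.2]
```

```bash
python3 -m jog '[0,0.04,-0.036,0,0,0,0,0,0.04,-0.036,0,0,0,0,0,0.0385,-0.0365,0,0,0,0,0,0,0,0.03,0,0,0,0,0,0,0.035,0,0,0,0,0,0,0.03,0,0,0,0,0,0,0,0,0,0,0,0,0,0,0,0,0]' 60
python3 -c "
from h import *
pose();d=ctrl.get_image('top');cv2.imwrite('pics/t13.png',d['image']);d=wr('w13');print([(np.round(b['box']).tolist(),round(b['p'],2)) for b in ctrl.boxes_of('shaft',d)[:2]],[(np.round(b['box']).tolist(),round(b['p'],2)) for b in ctrl.boxes_of('buffer',d)[:2]])"
```

```text
t: 16.6
tool_pos: [0.4113, 0.1797, 0.0187]
tool_rot: [2.148, 2.292, 0.001]
contact_force: [0.3, -0.1, 1.0]
opening: -0.0003
t 16.6 TCP cradle mm [-1.262e+02 -1.000e-01  1.870e+01] tooly ang vs cradle deg 0.15 tilt [ 0.001  0.    -1.   ] F [ 0.32 -0.08  0.99] open -0.0003
[([519.0, 255.0, 243.0, 89.0], 0.55), ([513.0, 230.0, 253.0, 312.0], 0.38)] []
```

```bash
python3 -m jog '[0,0,0.006,0,0,0,0,0,0,0.006,0,0,0,0,0,0,0.004,0,0,0,0,0,0,0.003,0,0,0,0,0,0,0.003,0,0,0,0,0,0,0.003,0,0,0,0,0,0,0.003,0,0,0,0]'
for i in 1; do python3 -c "
from h import *
pose()"; done
python3 -m jog '[0,0,0.003,0,0,0,0,0,0,0.003,0,0,0,0,0,0,0.003,0,0,0,0]'
python3 -c "
from h import *
pose();d=ctrl.get_image('wrist');print([(np.round(b['box']).tolist(),round(b['p'],2)) for b in ctrl.boxes_of('shaft',d)[:2]])"
```

```text
t: 17.68
tool_pos: [0.4383, 0.1813, 0.0179]
tool_rot: [-2.148, -2.291, 0.002]
contact_force: [-2.2, -0.8, 1.7]
opening: 0.0001
t 17.68 TCP cradle mm [-99.1  -0.3  17.9] tooly ang vs cradle deg 0.13 tilt [-0.002 -0.    -1.   ] F [-2.23 -0.65  1.74] open 0.0001
t: 18.05
tool_pos: [0.4478, 0.1819, 0.018]
tool_rot: [-2.148, -2.292, 0.0]
contact_force: [-1.7, 0.2, 0.6]
opening: 0.0002
t 18.05 TCP cradle mm [-89.6  -0.2  18. ] tooly ang vs cradle deg 0.14 tilt [-0.  0. -1.] F [-1.71  0.32  0.61] open 0.0002
[([487.0, 254.0, 278.0, 88.0], 0.56)]
```

```bash
python3 -m jog '[0,0,0.002,0,0,0,0,0,0,0.002,0,0,0,0,0,0,0.002,0,0,0,0]'; python3 -m jog '[0,0,0.0015,0,0,0,0,0,0,0.0015,0,0,0,0]';python3 -m jog '[0,0,0.001,0,0,0,0]'
python3 -c "
from h import *
pose()"
```

```text
t: 18.52
tool_pos: [0.4539, 0.1823, 0.0181]
tool_rot: [-2.148, -2.292, 0.0]
contact_force: [-1.3, -0.7, -0.5]
opening: -0.0
t: 18.77
tool_pos: [0.4568, 0.1825, 0.0181]
tool_rot: [-2.148, -2.292, 0.0]
contact_force: [-1.8, 0.3, 0.3]
opening: 0.0
t: 18.9
tool_pos: [0.4579, 0.1826, 0.0181]
tool_rot: [-2.148, -2.292, -0.0]
contact_force: [-2.3, 0.6, 0.8]
opening: -0.0
t 18.9 TCP cradle mm [-79.5  -0.2  18.1] tooly ang vs cradle deg 0.13 tilt [ 0.  0. -1.] F [-2.27  0.73  0.81] open -0.0
```

```bash
for k in 1; do python3 -m jog '[0,0,0.0015,0,0,0,0,0,0,0.0015,0,0,0,0]'; python3 -m jog '[0,0,0.001,0,0,0,0,0,0,0.001,0,0,0,0]';python3 -m jog '[0,0,0.001,0,0,0,0,0,0,0,0,0,0,0]'; done
```

```text
t: 19.15
tool_pos: [0.4609, 0.1827, 0.0181]
tool_rot: [-2.148, -2.292, -0.0]
contact_force: [-2.4, 0.8, -0.1]
opening: -0.0
t: 19.4
tool_pos: [0.4628, 0.1829, 0.0181]
tool_rot: [-2.148, -2.292, 0.0]
contact_force: [-1.4, 0.4, 0.4]
opening: -0.0002
t: 19.65
tool_pos: [0.464, 0.1829, 0.0181]
tool_rot: [2.148, 2.292, 0.0]
contact_force: [-1.3, 0.8, -0.5]
opening: -0.0004
```

```bash
python3 -m jog '[0,0,0.001,0,0,0,0,0,0,0.001,0,0,0,0]'; python3 -m jog '[0,0,0.001,0,0,0,0,0,0,0,0,0,0,0]';python3 -m jog '[0,0,0.001,0,0,0,0,0,0,0,0,0,0,0]'
```

```text
t: 19.9
tool_pos: [0.4658, 0.1831, 0.0181]
tool_rot: [-2.148, -2.292, 0.0]
contact_force: [-1.8, 0.3, -0.2]
opening: -0.0
t: 20.15
tool_pos: [0.467, 0.1831, 0.0181]
tool_rot: [2.148, 2.292, 0.0]
contact_force: [-1.0, 0.4, -0.9]
opening: 0.0002
t: 20.4
tool_pos: [0.4677, 0.1832, 0.0181]
tool_rot: [-2.148, -2.292, 0.0]
contact_force: [-2.1, 0.1, 1.2]
opening: -0.0001
```

```bash
python3 -m jog '[0,0,0.001,0,0,0,0,0,0,0.001,0,0,0,0]'; python3 -m jog '[0,0,0.001,0,0,0,0,0,0,0,0,0,0,0]';python3 -m jog '[0,0,0.001,0,0,0,0,0,0,0,0,0,0,0]'; python3 -c "
from h import *
pose();d=wr('w14');print([(np.round(b['box']).tolist(),round(b['p'],2)) for b in ctrl.boxes_of('shaft',d)[:2]])"
```

```text
t: 20.65
tool_pos: [0.4688, 0.1832, 0.0179]
tool_rot: [-2.147, -2.291, 0.003]
contact_force: [-7.1, 1.1, 3.7]
opening: 0.0001
t: 20.9
tool_pos: [0.4693, 0.1833, 0.0178]
tool_rot: [-2.147, -2.291, 0.005]
contact_force: [-7.8, 0.2, 4.0]
opening: 0.0001
t: 21.15
tool_pos: [0.4698, 0.1833, 0.0177]
tool_rot: [-2.146, -2.29, 0.006]
contact_force: [-9.6, 0.3, 4.5]
opening: -0.0004
t 21.15 TCP cradle mm [-67.6  -0.2  17.7] tooly ang vs cradle deg 0.14 tilt [-0.005 -0.001 -1.   ] F [-9.59  0.91  4.47] open -0.0004
[([487.0, 255.0, 283.0, 87.0], 0.8), ([566.0, 119.0, 148.0, 98.0], 0.74)]
```

```bash
python3 -m jog '[0,0,0.001,-0.0005,0,0,0,0,0,0,0,0,0,0]';python3 -m jog '[0,0,0.001,-0.0003,0,0,0,0,0,0,0,0,0,0,0,0,0,0,0,0,0]'
```

```text
t: 21.5
tool_pos: [0.4702, 0.1833, 0.0178]
tool_rot: [-2.145, -2.289, 0.008]
contact_force: [-10.0, 0.3, 4.3]
opening: -0.0001
t: 21.88
tool_pos: [0.4706, 0.1834, 0.0178]
tool_rot: [-2.145, -2.289, 0.009]
contact_force: [-10.9, 0.1, 3.6]
opening: -0.0
```

```bash
python3 -m jog '[0,0,0.001,-0.0004,0,0,0,0,0,0.001,-0.0004,0,0,0,0,0,0,0,0,0,0,0,0,0,0,0,0,0]'
```

```text
t: 22.38
tool_pos: [0.4714, 0.1834, 0.0179]
tool_rot: [-2.144, -2.288, 0.012]
contact_force: [-12.0, 0.4, 3.2]
opening: 0.0
```

```bash
python3 -m jog '[0,0,-0.002,0,0,0,0,0,0,-0.002,0,0,0,0,0,0,-0.003,0,0,0,0,0,0,-0.005,0,0,0,0,0,0,-0.01,0,0,0,0,0,0,-0.02,0,0,0,0,0,0,0,-0.04,0,0,0,0,0,0,-0.06,0,0,0,0,0,0,-0.06,0,0,0,0,0,0,-0.06,0,0,0]'
python3 -m jog '[1,0,0.02,-0.03,0,0,0,1,0.03,0.04,0,0,0,0,1,0.03,0.04,0,0,0,0,1,0.032,0.0,0,0,0,0,1,0,0,0,0,0,0]' 20
python3 -c "
from h import *
pose();d=wr('w15');print([(np.round(b['box']).tolist(),round(b['p'],2)) for b in ctrl.boxes_of('ball',d)[:2]])
m=d['image'].astype(int); k=(m[...,2]>120)&(m[...,1]<70)&(m[...,0]<70); n,l,s,c=cv2.connectedComponentsWithStats(k.astype('uint8')); print([(s[i].tolist(),c[i].round(1)) for i in range(1,n) if s[i,4]>150])"
```

```text
t: 23.62
tool_pos: [0.4335, 0.1809, 0.2421]
tool_rot: [2.148, 2.291, 0.002]
contact_force: [0.5, 0.6, 0.1]
opening: 0.0
t: 24.25
tool_pos: [0.5274, 0.2807, 0.2695]
tool_rot: [-2.146, -2.295, 0.0]
contact_force: [-0.0, -1.1, -0.2]
opening: 0.0854
t 24.25 TCP cradle mm [ -4.   93.4 269.5] tooly ang vs cradle deg 0.27 tilt [-0. -0. -1.] F [-0.08 -1.09 -0.23] open 0.0854
[([325.0, 200.0, 38.0, 30.0], 0.9)]
[([416, 64, 63, 29, 180], array([447.8,  78.5])), ([311, 189, 31, 29, 661], array([325.8, 203.5])), ([21, 266, 31, 37, 353], array([ 36.4, 287.4]))]
```

View pics/w15.png

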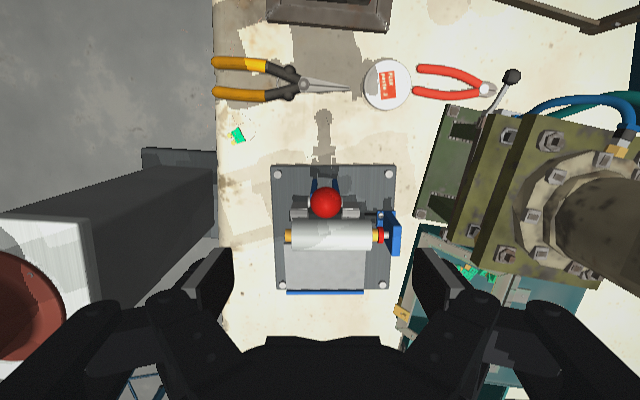

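The ball is at (326,203), a few mm off the jaw line, with the roller in the vee against the buffer at (385,236). Descend and pinch gently.

```bash
python3 -m jog '[0.65,-0.001,0.005,0,0,0,0.1,0.65,0,0,0.03,0,0,0,0.65,0,0,0.03,0,0,0,0.65,0,0,0.03,0,0,0,0.65,0,0,0.019,0,0,0,0.65,0,0,0,0,0,0]' 20
python3 -c "
from h import *
pose();d=wr('w16');print([(np.round(b['box']).tolist(),round(b['p'],2)) for b in ctrl.boxes_of('ball',d)[:2]])"
python3 -m jog '[0.2,0,0,0,0,0,0,0.2,0,0,0,0,0,0,0.2,0,0,0,0,0,0,0.2,0,0,0,0,0,0]' 20
python3 -c "
from h import *
pose();d=wr('w17')"
```

```text
t: 25.1
tool_pos: [0.5319, 0.2777, 0.1591]
tool_rot: [-2.15, -2.289, 0.004]
contact_force: [0.2, 0.2, 0.9]
opening: 0.0555
t 25.1 TCP cradle mm [  0.3  90.2 159.1] tooly ang vs cradle deg -0.01 tilt [-0.003 -0.001 -1.   ] F [0.19 0.15 0.9 ] open 0.0555
[([318.0, 255.0, 57.0, 71.0], 0.77)]
t: 25.7
tool_pos: [0.53, 0.2787, 0.1629]
tool_rot: [-2.146, -2.288, 0.008]
contact_force: [-12.9, -1.9, 9.6]
opening: 0.0249
t 25.7 TCP cradle mm [ -1.5  91.3 162.9] tooly ang vs cradle deg 0.09 tilt [-0.007 -0.001 -1.   ] F [-13.03  -1.05   9.65] open 0.0249
```

View pics/w17.png

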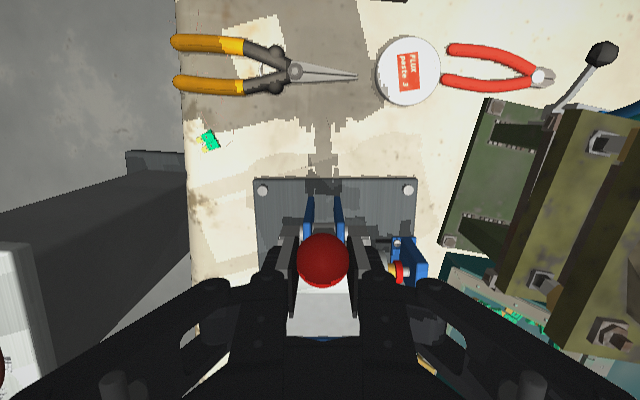

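The ball (centre 323,260) is held between the pads, but there is a side load of 13 N and an up load of 10 N from misalignment. Relieve these first.

```bash
python3 -m jog '[0.2,0,-0.002,-0.002,0,0,0,0.2,0,-0.001,-0.001,0,0,0,0.2,0,0,0,0,0,0]'
python3 -c "
from h import *
pose()"
```

```text
t: 26.12
tool_pos: [0.53, 0.2781, 0.1632]
tool_rot: [2.15, 2.29, -0.0]
contact_force: [3.1, -0.7, -4.7]
opening: 0.0243
t 26.12 TCP cradle mm [ -1.6  90.7 163.2] tooly ang vs cradle deg 0.02 tilt [ 0. -0. -1.] F [ 3.07 -0.93 -4.74] open 0.0243
```

```bash
python3 - <<'E'
import numpy as np
th=1.838-0.09*np.arange(21); y=58-124*np.cos(th); z=87+124*np.sin(th)
for i in range(20): print(i,round(th[i+1],3),'dx %.1f dz(down) %.1f'%(y[i+1]-y[i],z[i]-z[i+1]), end=' | ')
E
```

```text
0 1.748 dx -10.9 dz(down) -2.5 | 1 1.658 dx -11.1 dz(down) -1.5 | 2 1.568 dx -11.1 dz(down) -0.5 | 3 1.478 dx -11.1 dz(down) 0.5 | 4 1.388 dx -11.1 dz(down) 1.5 | 5 1.298 dx -10.9 dz(down) 2.5 | 6 1.208 dx -10.6 dz(down) 3.5 | 7 1.118 dx -10.2 dz(down) 4.4 | 8 1.028 dx -9.8 dz(down) 5.3 | 9 0.938 dx -9.3 dz(down) 6.2 | 10 0.848 dx -8.7 dz(down) 7.0 | 11 0.758 dx -8.0 dz(down) 7.7 | 12 0.668 dx -7.3 dz(down) 8.4 | 13 0.578 dx -6.5 dz(down) 9.1 | 14 0.488 dx -5.7 dz(down) 9.6 | 15 0.398 dx -4.8 dz(down) 10.1 | 16 0.308 dx -3.9 dz(down) 10.5 | 17 0.218 dx -2.9 dz(down) 10.8 | 18 0.128 dx -1.9 dz(down) 11.0 | 19 0.038 dx -0.9 dz(down) 11.1 |
```

```bash
python3 -m jog '[0.2,-0.0109,0,-0.0025,0,0,0,0.2,-0.0111,0,-0.0015,0,0,0,0.2,-0.0111,0,-0.0005,0,0,0,0.2,-0.0111,0,0.0005,0,0,0,0.2,0,0,0,0,0,0]'
python3 -c "
from h import *
pose()"
```

```text
t: 26.75
tool_pos: [0.5332, 0.2334, 0.1685]
tool_rot: [2.151, 2.288, 0.002]
contact_force: [3.5, 0.7, -1.5]
opening: 0.0245
t 26.75 TCP cradle mm [ -1.1  45.9 168.5] tooly ang vs cradle deg -0.04 tilt [ 0.002  0.    -1.   ] F [ 3.5   0.47 -1.49] open 0.0245
```

```bash
python3 -m jog '[0.2,-0.0111,0.0005,0.0015,0,0,0,0.2,-0.0109,0,0.0025,0,0,0,0.2,-0.0106,0,0.0035,0,0,0,0.2,-0.0102,0,0.0044,0,0,0,0.2,-0.0098,0,0.0053,0,0,0,0.2,0,0,0,0,0,0]'
python3 -c "
from h import *
pose()"
```

```text
t: 27.5
tool_pos: [0.537, 0.1802, 0.1504]
tool_rot: [2.15, 2.288, -0.0]
contact_force: [2.5, -3.4, 4.6]
opening: 0.0244
t 27.5 TCP cradle mm [ -0.6  -7.5 150.4] tooly ang vs cradle deg -0.03 tilt [ 0.001 -0.002 -1.   ] F [ 2.27 -3.53  4.6 ] open 0.0244
```

```bash
python3 -m jog '[0.2,-0.0093,0,0.0062,0,0,0,0.2,-0.0087,0,0.007,0,0,0,0.2,-0.008,0,0.0077,0,0,0,0.2,-0.0073,0,0.0084,0,0,0,0.2,-0.0065,0,0.0091,0,0,0,0.2,0,0,0,0,0,0]'
python3 -c "
from h import *
pose()"
```

```text
t: 28.25
tool_pos: [0.5398, 0.1411, 0.1107]
tool_rot: [2.15, 2.288, 0.002]
contact_force: [6.7, -1.6, 0.5]
opening: 0.0244
t 28.25 TCP cradle mm [ -0.3 -46.7 110.7] tooly ang vs cradle deg -0.02 tilt [ 0.002 -0.    -1.   ] F [ 6.63 -2.03  0.45] open 0.0244
```

```bash
python3 -m jog '[0.2,-0.0057,0.0006,0.0096,0,0,0,0.2,-0.0048,0.0006,0.0101,0,0,0,0.2,-0.0039,0.0003,0.0105,0,0,0,0.2,-0.0016,0,0.006,0,0,0,0.2,0,0,0,0,0,0,0.2,0,0,0,0,0,0]'
python3 -c "
from h import *
pose()"
```

```text
t: 29.0
tool_pos: [0.5408, 0.1259, 0.0746]
tool_rot: [-2.15, -2.289, 0.002]
contact_force: [4.3, -2.4, -0.1]
opening: 0.0241
t 29.0 TCP cradle mm [ -0.3 -61.9  74.6] tooly ang vs cradle deg 0.03 tilt [-0.001 -0.    -1.   ] F [ 4.12 -2.69 -0.06] open 0.0241
```

```bash
python3 -m jog '[0.2,-0.0014,0,0.007,0,0,0,0.2,-0.001,0,0.007,0,0,0,0.2,-0.0006,0,0.006,0,0,0,0.2,0,0,0,0,0,0]'; python3 -m jog '[0.2,-0.0002,0,0.002,0,0,0,0.2,-0.0002,0,0.002,0,0,0,0.2,0,0,0,0,0,0]';  python3 -m jog '[0.2,0,0,0.0015,0,0,0,0.2,0,0,0,0,0,0]'
```

```text
t: 29.5
tool_pos: [0.541, 0.1231, 0.0548]
tool_rot: [-2.15, -2.29, 0.002]
contact_force: [2.3, -3.2, -1.6]
opening: 0.0245
t: 29.88
tool_pos: [0.541, 0.1229, 0.0514]
tool_rot: [-2.15, -2.29, 0.001]
contact_force: [0.6, -2.8, -1.4]
opening: 0.0242
t: 30.12
tool_pos: [0.5411, 0.1228, 0.05]
tool_rot: [-2.15, -2.29, 0.001]
contact_force: [0.3, -2.8, -1.6]
opening: 0.0244
```

```bash
python3 -m jog '[0.2,0,0,0.0015,0,0,0,0.2,0,0,0,0,0,0]';  python3 -m jog '[0.2,0,0,0.0015,0,0,0,0.2,0,0,0,0,0,0]';python3 -m jog '[0.2,0,0,0.001,0,0,0,0.2,0,0,0,0,0,0]';python3 -m jog '[0.2,0,0,0.001,0,0,0,0.2,0,0,0,0,0,0]'
```

```text
t: 30.38
tool_pos: [0.5411, 0.1228, 0.0485]
tool_rot: [-2.15, -2.29, 0.001]
contact_force: [-1.8, -3.1, -1.6]
opening: 0.0242
t: 30.62
tool_pos: [0.5411, 0.1229, 0.047]
tool_rot: [-2.15, -2.29, 0.001]
contact_force: [-1.1, -2.6, -1.4]
opening: 0.0244
t: 30.88
tool_pos: [0.5411, 0.1228, 0.0461]
tool_rot: [-2.15, -2.29, 0.001]
contact_force: [-2.7, -2.6, -0.4]
opening: 0.0243
t: 31.12
tool_pos: [0.5412, 0.1228, 0.0451]
tool_rot: [-2.15, -2.29, 0.001]
contact_force: [-2.6, -3.1, -0.7]
opening: 0.0243
```

```bash
python3 -m jog '[0.2,0,0,0.001,0,0,0,0.2,0,0,0,0,0,0]';  python3 -m jog '[0.2,0,0,0.001,0,0,0,0.2,0,0,0,0,0,0]';python3 -m jog '[0.2,0,0,0.001,0,0,0,0.2,0,0,0,0,0,0]'
```

```text
t: 31.38
tool_pos: [0.5412, 0.1228, 0.0441]
tool_rot: [-2.15, -2.29, 0.001]
contact_force: [-4.1, -2.9, -1.2]
opening: 0.0244
t: 31.62
tool_pos: [0.5411, 0.1229, 0.0431]
tool_rot: [-2.15, -2.29, 0.001]
contact_force: [-4.5, -3.2, -2.4]
opening: 0.0242
t: 31.88
tool_pos: [0.5412, 0.1228, 0.0426]
tool_rot: [-2.15, -2.29, 0.001]
contact_force: [-5.3, -3.0, 1.1]
opening: 0.0241
```

```bash
python3 -m jog '[0.2,0,-0.001,0.0008,0,0,0,0.2,0,0,0,0,0,0]';  python3 -m jog '[0.2,0,0,0.0008,0,0,0,0.2,0,0,0,0,0,0]'
```

```text
t: 32.12
tool_pos: [0.5413, 0.1229, 0.0425]
tool_rot: [2.15, 2.29, 0.002]
contact_force: [-3.8, -3.6, 2.7]
opening: 0.0246
t: 32.38
tool_pos: [0.5413, 0.1229, 0.0423]
tool_rot: [2.15, 2.29, 0.001]
contact_force: [-6.3, -3.4, 6.9]
opening: 0.0246
```

```bash
python3 -m jog '[0.2,0,0,0.0004,0,0,0,0.2,0,0,0,0,0,0,0.2,0,0,0,0,0,0]'; python3 -m jog '[0.2,0,0,0,0,0,0,0.2,0,0,0,0,0,0]'
```

```text
t: 32.75
tool_pos: [0.5413, 0.1229, 0.0422]
tool_rot: [2.15, 2.29, 0.001]
contact_force: [-8.1, -3.3, 8.5]
opening: 0.0239
t: 33.0
tool_pos: [0.5413, 0.1229, 0.0422]
tool_rot: [2.15, 2.29, 0.001]
contact_force: [-6.4, -3.6, 7.2]
opening: 0.0241
```

```bash
python3 -m jog '[0.2,0,0.0005,-0.001,0,0,0,0.2,0,0,-0.0008,0,0,0,0.2,0,0,0,0,0,0,0.7,0,0,0,0,0,0,0.7,0,0,0,0,0,0,0.7,0,0,0,0,0,0,0.7,0,0,0,0,0,0]'
python3 -c "
from h import *
pose()"
python3 -m jog '[0.7,0,0,-0.01,0,0,0,0.7,0,0,-0.02,0,0,0,0.7,0,0,-0.04,0,0,0,0.7,0,0,-0.05,0,0,0,0.7,-0.03,0,-0.04,0,0,0,0.7,-0.05,0,-0.03,0,0,0,0.7,-0.03,0,0,0,0,0,0.7,0,0,0,0,0,0,0.7,0,0,0,0,0,0]'
python3 -c "
from h import *
pose();d=wr('w18')
for t in ['shaft','ball','hold_down']: print(t,[(np.round(b['box']).tolist(),round(b['p'],2)) for b in ctrl.boxes_of(t,d)[:2]])
cv2.imwrite('pics/w18c.png',cv2.resize(d['image'][0:270,160:520],(800,600),interpolation=cv2.INTER_CUBIC))"
```

```text
t: 33.88
tool_pos: [0.5413, 0.1229, 0.0423]
tool_rot: [2.15, 2.29, 0.001]
contact_force: [0.4, -1.1, -0.0]
opening: 0.0597
t 33.88 TCP cradle mm [  0.1 -64.9  42.3] tooly ang vs cradle deg 0.04 tilt [ 0.001  0.    -1.   ] F [ 0.34 -1.09 -0.02] open 0.0597
t: 35.0
tool_pos: [0.5479, 0.0136, 0.2328]
tool_rot: [2.15, 2.29, 0.001]
contact_force: [0.9, 0.7, -0.1]
opening: 0.0597
t 35.0 TCP cradle mm [-2.000e-01 -1.745e+02  2.328e+02] tooly ang vs cradle deg 0.04 tilt [ 0.001  0.    -1.   ] F [ 0.96  0.6  -0.1 ] open 0.0597
shaft [([331.0, 17.0, 127.0, 29.0], 0.91)]
ball [([323.0, 42.0, 38.0, 85.0], 0.83)]
hold_down [([322.0, 45.0, 37.0, 90.0], 0.93)]
```

View pics/w18c.png

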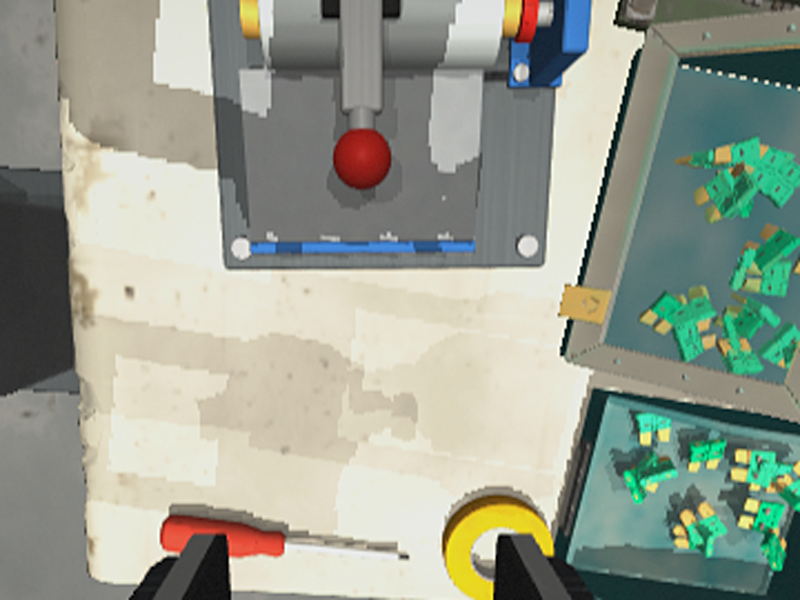

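The roller's far stub touches the red buffer (about 525,18), the hold-down arm lies across the roller with its ball at (362,158), and the gripper is clear. Handing in.

```bash
python3 -c "
from h import *
print(ctrl.finish_job())"
```

```text
the job is handed in; nothing more can be done
None
```

The job is handed in at about 35 s of the 72 s allowed; no verdict is reported. From the last picture it looks complete: roller in the vee against the buffer, hold-down arm lying on it.

**What I did**
- **Roll:** I pushed the roller up the ramp with the open fingers, at under 3 N. It rolled over the crest and settled in the vee by itself.
- **Buffer:** I pushed it endwise onto the buffer with about 12 N at the wrist. Less the 2 N or so of friction, I estimate about 10 N on the buffer. The tool also pressed the roller's end down with 3 to 4 N.
- **Hold-down:** I swung the arm down by its ball under control and pressed until the wrist read 7 to 8.5 N. I estimate about 21 N at the pad. Then I eased off and let go.

**Last checks**
- The last picture shows the roller in the vee, its stub touching the buffer, the arm across it and the gripper clear.
- The pad and buffer forces are worked out from the wrist reading, not measured directly. I did not measure the arm's final angle or the force remaining on the buffer.
- I did not re-measure the bystanders. All five stood clear in the wrist pictures, and nothing came near them.

**What went wrong or disagreed**
- The fingertips sit about 28 mm behind the stated TCP when shut and about 41 mm when open. Because of this, my first push passed over the roller without moving it. A check against the bench showed the offset, and I corrected for it.
- On pinching the ball there was a brief side load of about 13 N, plus about 10 N upward, which I relieved before lowering.
- During the final press a side load of 6 to 8 N remained along the vee.

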